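Put the pink-handled puzzle away on its own rails

TASK

Tidy up the playroom table: take the wooden puzzle board with the pink handle and slide it, handle outwards, into the wooden rack on the pair of pink rails, all the way in to the stops at the back, lying flat on the rails. Then let go of it. Leave the puzzle with the teal handle where it lies.

Things in the scene. Friction and masses are not known exactly. Their poses are not given: they have to be found in the camera images.
- pink_puzzle: Flat plywood puzzle board with a pink fin handle, 240 (its x) x 170 (its y) x 6 mm thick, about 0.15 kg, lying on the table. Painted pieces and two pink lines are flush on its top. Origin: centre of its underside; z up. The handle stands near its -x end. Held by it, the board sticks out towards +x and that far edge may sag a little.
- pink_puzzle_handle (a point): Middle of the pink fin of the board, to be pinched from above: 100 mm from the board's origin towards the board's -x, 34 mm above its underside; axes as the board's. The fin is upright, 36 mm long (x), 14 mm thick (y), and rises from the board's top to 54 mm above its underside.
- pink_rails: Pink rail pair fixed in the rack, 80 to 150 mm above the table. Origin: midway between the rails, level with their top faces; x points into the rack from its open front. Two ledges, x -80 to 80 mm, 8 thick, from 50 to 105 mm either side of the middle, outer lips 12 high, end stops 16 high with faces at x=80. Fully in, the board's origin is at x=-40, y=0, z=0 here, its fin at x=-140.
- rack: Open wooden rack, fixed: 170 deep (x) x 262 wide (y) x 227 mm high, base 12 thick, four 18 mm corner posts, two top side bars, no top panel. Origin: centre of its underside; x points in from its open front. It carries three rail pairs of the same form, one above another: teal lowest, pink between, yellow top; the teal and yellow are at least 38 mm in height from the pink.
- teal_puzzle: Another puzzle board of the same shape and size but with a teal fin and teal lines, lying on the table; not to be moved. Origin and axes as for the pink one.

How it is judged:
By the outcome, as a careful person would: the job done as asked, in the order asked, and still so for the second after the job is handed in, with the robot touching nothing.
It also fails if it takes over 35 s, if anything falls off the work surface, if the arm or the gripper's body presses on something with over 40 N, if the wrist force passes 120 N, or if a joint passes its speed limit or range.

ROBOT

A 6-joint arm with a two-finger parallel gripper is mounted at the origin on the work surface. World frame = base frame: x ahead of the robot, y to its left, z up, the work surface at z = 0. Lengths are in m, angles in rad, forces in N, time in s.
With the tool pointing down it reaches from about 0.35 to 0.975 m from the base axis. Payload 4.9 kg.
Tool frame: the origin (TCP) lies on the centre line of the jaws, within the pads' length; the fingertips stand ctrl.tcp_to_tips ahead of it and the grasp point (between the pads) lies 3 mm ahead of it (ctrl.tcp_to_tips is the distance from the TCP to the fingertips, in m); z points along the fingers, y is the direction in which the jaws open and shut (so a half turn about z gives the same grasp; the last joint's range is limited). The gripper opens to 85 mm and grips with 20 to 120 N. Pads are 22 mm wide; open, the fingers measure 114 mm over their backs; the gripper's body (76 mm by 85 mm) begins 54 mm behind the grasp point. The pads swing forward as they close: fully open they stand 13 mm farther back than shut.
Start: joints at [1.062, 0.053, 1.613, -0, 1.476, -0.119], TCP at [0.237, 0.578, 0.253] pointing down, gripper open.
Joint ranges: [-3.01, 3.01], [-1.01, 2.22], [0.06, 2.58], [-1.02, 4.17], [0.09, 2.62], [-3.14, 3.14]. Speed limits (rad/s): [2.57, 2.57, 3.14, 3.14, 3.14, 3.14].

INTERFACE

Orientations are given as a rotation vector (axis times angle).
In Python, from station import ctrl, vision gives the robot as it stands.
- The arm moves only by the tool jog_arm, never from a script. Its argument "deltas" is a list of rows, each a list of 7 numbers: the turn, a rotation vector about the tool's x, y, z in rad, then the shift along the tool's x, y, z in cm, then the opening, from 0 (shut) to 1 (fully open). A call has 1 to 12 rows; each row shifts and turns the commanded pose from where the row before left it, along the tool's axes as they then stand; what a row does not reach is not made up. A row lasts 1/12 s, in which the tool goes at most 41.7 mm and 7.16 degrees, less where a joint would pass 70% of its speed; a pose out of reach is approached as far as the arm can. A call with a gripper value outside its range is refused whole. The fingers move at their own pace and stop on an object; "grip_force" is the grip in N (left out, the last holds). Time passes only in rows, so rows that do not move let the fingers close. It gives the time, the measured TCP pose, the force and the opening at its end, in the units of the state.
- ctrl.get_obs(): the state, without advancing time (a new reading comes with each control period).
- vision.get_image(name): name is "scene" or "top"; returns (picture, depth): 420x560x3 uint8, red, green, blue; 420x560 float32, m along the optical axis (not along the pixel's ray), 0 where there is no reading.
- vision.calibration(name): a dict with "fx", "fy", "cx", "cy" (pixels), "dist" ([k1, k2, p1, p2, k3] as OpenCV has them; the pictures are not rectified), "rvec" (rotation vector, rad) and "tvec" (3), from world to camera coordinates, as OpenCV has them. Camera axes: x right, y down, z forward; pixel columns grow to the right and rows downward; lengths in m; the calibration is good to about 2 mm. A picture is of the moment at which its call begins. calibration takes no time and is no camera call.
- ctrl.finish_job(): hands the job in, once; it reports no verdict.
The state is a dict: "t": time; "q": joint angles; "dq": joint speeds; "effort": joint torques, N m; "tool_pos": TCP position; "tool_rot": TCP orientation; "contact_force": force on the tool from outside, world axes, zero at the start; "wrist_torque": the same for the moment, N m; "opening": finger opening in m.
Only numpy, scipy, OpenCV 4.12 (cv2) and the standard library are available. Lean on these libraries where they do the work, as an engineer would, in place of code of your own. Each camera call takes 0.05 s, during which the arm holds its last target. There are 200 camera calls.

## Working session

There is one attempt and no reset: what is moved stays moved. The work goes in short steps, Python scripts to look and compute and a tool call to move; the robot and the scene stay as the last step left them, time stands still between calls to the robot, and variables do not carry over. Pictures are saved under pics/ and viewed, about 8 in all and at most 12, crops included, and the job is handed in when it is done.

Besides the shell and the picture viewer there is one more tool, called after "Request:" as name(argument=value, ...), one argument or row to a line, values as JSON. jog_arm: Moves the arm, as the interface text tells. Its arguments: {"type":"object","properties":{"deltas":{"type":"array"},"grip_force":{"type":"number"}},"required":["deltas"]}

```bash
ls; mkdir -p pics
cat > h.py <<'E'
import numpy as np, cv2
from station import ctrl, vision
def cal(n):
    c=vision.calibration(n); K=np.array([[c['fx'],0,c['cx']],[0,c['fy'],c['cy']],[0,0,1.]])
    return K,np.array(c['dist'],float),np.array(c['rvec'],float),np.array(c['tvec'],float)
def world(n,depth):
    K,d,r,t=cal(n); h,w=depth.shape
    uv=np.stack(np.meshgrid(np.arange(w),np.arange(h)),-1).reshape(-1,1,2).astype(np.float64)
    xy=cv2.undistortPoints(uv,K,d).reshape(h,w,2)
    P=np.dstack([xy*depth[...,None],depth])
    R=cv2.Rodrigues(r)[0]
    return (P-t)@R
def proj(n,pts):
    K,d,r,t=cal(n); return cv2.projectPoints(np.array(pts,float).reshape(-1,1,3),r,t,K,d)[0].reshape(-1,2)
def snap(n,tag):
    im,dp=vision.get_image(n); np.savez(f'pics/{tag}.npz',im=im,dp=dp)
    cv2.imwrite(f'pics/{tag}.png',im[...,::-1]); return im,dp
E
python3 - <<'E'
from h import *
for n in('scene','top'):
    im,dp=snap(n,n+'0'); K,d,r,t=cal(n); R=cv2.Rodrigues(r)[0]; print(n,K[0,0],-R.T@t,R[2])
o=ctrl.get_obs(); print(o['t'],o['tool_pos'],o['tool_rot'],o['opening'],ctrl.tcp_to_tips)
E
```

```text
pics
scene 383.1222162418274 [1.03327232 0.15135472 0.68884349] [-0.64258854 -0.15933578 -0.74946119]
top 509.5522117936348 [0.4050924  0.03631449 1.27442809] [ 0.10380838 -0.02087175 -0.99437829]
0.1 [0.23722211 0.57763038 0.2521441 ] [-6.08306554e-01 -3.08153327e+00  2.93767452e-03] 0.08537913948052069 0.022
```

View pics/scene0.png

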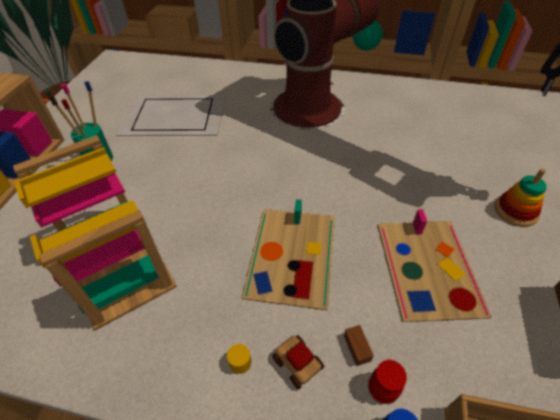

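View pics/top0.png

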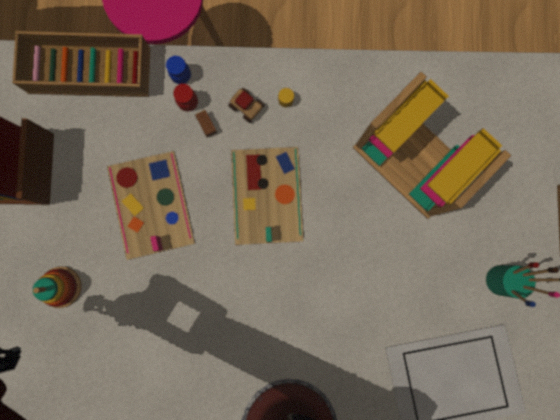

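The pink board is at about (150,205) in the top view, with its fin at (157,243). The teal board is at (268,197). The rack is at about (432,145), rotated roughly 40°, and I can't yet tell which side is the front. Next I'll measure all of this.

Run:
```python
from h import *
D={n:np.load(f'pics/{n}0.npz') for n in('scene','top')}
for n in D:
    im,dp=D[n]['im'],D[n]['dp']; W=world(n,dp); hsv=cv2.cvtColor(im,cv2.COLOR_RGB2HSV)
    h,s,v=[hsv[...,i].astype(int) for i in range(3)]; ok=(dp>0)
    inr=(W[...,0]>.25)&(W[...,0]<1.0)&(np.abs(W[...,1])<.6)
    masks=dict(pink=(h>160)&(h<176)&(s>150)&(v>60),yel=(h>20)&(h<28)&(s>190)&(v>90),teal=(h>70)&(h<90)&(s>150)&(v>50))
    print(n,'table z',np.median(W[...,2][ok&inr&(W[...,2]<.02)]))
    for k,m in masks.items():
        m=m&ok&inr; c,l,st,ce=cv2.connectedComponentsWithStats(m.astype(np.uint8))
        for i in range(1,c):
            if st[i,4]>25:
                p=W[l==i]; print(k,st[i],p.mean(0).round(3),'z',np.percentile(p[:,2],[2,25,50,75,98]).round(3))
    # board
    up=ok&inr&(W[...,2]>.003)&(W[...,2]<.012)&(h>5)&(h<22)&(s>60)
    # rack height map
    r=ok&(W[...,2]>.03)&(W[...,1]<-.15)&(W[...,0]>.45)&(W[...,0]<.9)&(W[...,1]>-.6)
    p=W[r]; print('rack',p.min(0),p.max(0)); 
    vis=np.clip(W[...,2]*1000,0,255).astype(np.uint8)
    D2=cv2.applyColorMap(vis,cv2.COLORMAP_JET)
    if n=='top': a=im[60:230,340:530,::-1]; b=D2[60:230,340:530]
    else: a=im[130:330,10:190,::-1]; b=D2[130:330,10:190]
    a,b=[cv2.resize(q,None,fx=2,fy=2,interpolation=cv2.INTER_CUBIC) for q in (a,b)]
    cv2.imwrite(f'pics/rack_{n}.png',np.hstack([a,b]))
a=cv2.imread('pics/rack_scene.png'); b=cv2.imread('pics/rack_top.png')
a=cv2.resize(a,None,fx=.75,fy=.75);b=cv2.resize(b,(a.shape[1],int(b.shape[0]*a.shape[1]/b.shape[1])))
cv2.imwrite('pics/rack.png',np.vstack([a,b])); print(np.vstack([a,b]).shape)
```

```text
scene table z 0.000493417793785397
pink [61 83  8 11 40] [ 0.344 -0.54   0.21 ] z [0.198 0.206 0.212 0.216 0.218]
pink [  33  174   91   53 1924] [ 0.615 -0.367  0.139] z [0.134 0.138 0.138 0.139 0.154]
pink [414 210  13  24 205] [0.445 0.323 0.039] z [0.011 0.027 0.043 0.053 0.055]
pink [  64  230   80   51 1628] [ 0.728 -0.241  0.141] z [0.133 0.138 0.139 0.144 0.152]
yel [  15  147   99   59 2570] [ 0.611 -0.371  0.198] z [0.192 0.195 0.196 0.198 0.211]
yel [517 188  27  15 139] [0.355 0.555 0.073] z [0.066 0.071 0.073 0.075 0.076]
yel [  31  201  106   59 1381] [ 0.714 -0.27   0.194] z [0.193 0.194 0.195 0.196 0.212]
yel [307 242  14  12 142] [0.54  0.105 0.007] z [0.005 0.006 0.007 0.008 0.009]
yel [439 258  25  22 276] [0.534 0.394 0.007] z [0.005 0.007 0.007 0.008 0.01 ]
yel [227 344  24  29 497] [0.815 0.02  0.037] z [0.012 0.039 0.04  0.041 0.043]
teal [ 72 123  40  35 324] [ 0.364 -0.506  0.09 ] z [0.022 0.091 0.1   0.101 0.103]
teal [521 176  25  19 295] [0.341 0.553 0.094] z [0.085 0.093 0.095 0.096 0.098]
teal [295 200   6  23 112] [0.474 0.056 0.044] z [0.015 0.035 0.05
[... 1019 characters left out ...]
0.002 0.005 0.007 0.008 0.011]
yel [244 199  10  10  78] [0.54  0.105 0.007] z [0.001 0.005 0.007 0.009 0.012]
teal [ 90  48   5  33 124] [0.876 0.498 0.037] z [0.029 0.036 0.037 0.039 0.042]
teal [363 144  22  20 200] [ 0.666 -0.203  0.038] z [0.032 0.036 0.038 0.04  0.049]
teal [411 147  47  62 328] [ 0.582 -0.332  0.039] z [0.033 0.036 0.038 0.04  0.051]
teal [267 228   4  13  34] [0.463 0.055 0.053] z [0.049 0.051 0.054 0.055 0.058]
teal [492 266  42  31 622] [ 0.36  -0.512  0.097] z [0.064 0.097 0.099 0.101 0.104]
teal [ 35 279  21  21 268] [0.33  0.552 0.095] z [0.091 0.094 0.095 0.097 0.1  ]
rack [ 0.51372575 -0.45297493  0.03005891] [ 0.80460754 -0.15866148  0.23221222]
(541, 540, 3)
```

View pics/rack.png

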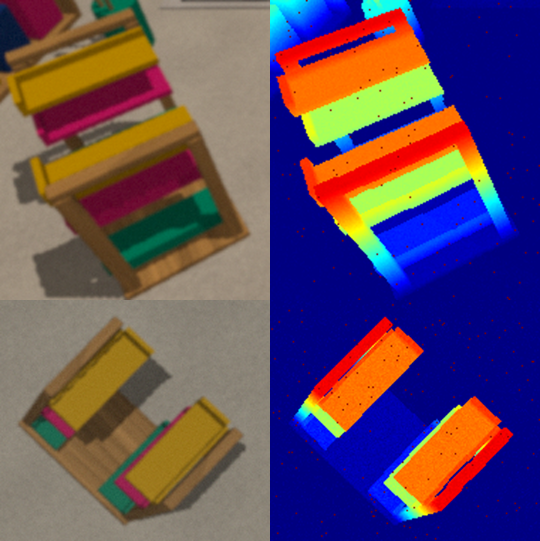

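The raised stops show at the upper-right end of the rails in the top view. So the open front faces lower-left, and insertion runs toward world (+x,-y). Now I'll fit the poses.

Run:
```python
from h import *
def rect(p,tag):
    (c,(w,h),a)=cv2.minAreaRect((p*1000).astype(np.float32)); print(tag,np.round(c,1),round(w,1),round(h,1),'ang',round(a,1))
for n in('scene','top'):
    z=np.load(f'pics/{n}0.npz'); im,dp=z['im'],z['dp']; W=world(n,dp); hsv=cv2.cvtColor(im,cv2.COLOR_RGB2HSV)
    h,s,v=[hsv[...,i].astype(int) for i in range(3)]; ok=dp>0; X,Y,Z=[W[...,i] for i in range(3)]
    med=cv2.medianBlur(Z.astype(np.float32),5)
    rk=ok&(X>.48)&(X<.85)&(Y<-.12)&(Y>-.48)
    pm=(h>160)&(h<176)&(s>150)&(v>60)
    for k,m in dict(yellow=(h>19)&(h<29)&(s>170)&(abs(Z-.196)<.02),yled=(h>19)&(h<29)&(s>170)&(abs(Z-.195)<.006),pink=pm&(abs(Z-.139)<.02),teal=(h>70)&(h<90)&(s>150)&(abs(Z-.04)<.02),topbars=(Z>.217),all_=(Z>.03)).items():
        m=cv2.morphologyEx((m&rk).astype(np.uint8),cv2.MORPH_OPEN,np.ones((2,2)))>0
        rect(W[m][:,:2],n+' '+k)
    st=rk&(Z>.2)&(Z<.213)&(h>19)&(h<29)&(s>170)
    # boards
    for k,(x,y) in dict(pink=(.55,.33),teal=(.55,.07)).items():
        b=ok&(med>.0035)&(med<.012)&(abs(X-x)<.2)&(abs(Y-y)<.135)&(s>70)
        b=cv2.morphologyEx(b.astype(np.uint8),cv2.MORPH_OPEN,np.ones((3,3)))
        c,l,sta,_=cv2.connectedComponentsWithStats(b); i=1+sta[1:,4].argmax(); rect(W[l==i][:,:2],n+' board '+k)
    f=ok&pm&(abs(X-.45)<.1)&(abs(Y-.33)<.1)
    for lo,hi in((.012,.06),(.045,.06),(.049,.059)):
        g=f&(Z>lo)&(Z<hi); rect(W[g][:,:2],f'{n} fin{lo}'); print(W[g].mean(0))
```

```text
scene yellow [ 761.2 -229.5] 926.4 223.7 ang 46.2
scene yled [ 750.9 -226.5] 927.4 173.3 ang 42.7
scene pink [ 774.8 -152.5] 796.9 170.3 ang 52.5
scene teal [887.8 -79.3] 533.3 131.4 ang 45.7
scene topbars [ 702.5 -242.2] 1028.0 189.8 ang 49.0
scene all_ [ 729.3 -266. ] 1023.2 231.8 ang 46.2
scene board pink [534.1 350.7] 242.0 172.6 ang 14.2
scene board teal [563.2  61.3] 241.8 171.1 ang 3.9
scene fin0.012 [440.7 323.9] 36.0 13.9 ang 15.5
[0.44533664 0.32335566 0.04044637]
scene fin0.045 [439.9 323.7] 34.3 13.7 ang 15.5
[0.44281694 0.32374293 0.05241615]
scene fin0.049 [440.3 323.8] 33.3 13.7 ang 15.5
[0.44225831 0.32417353 0.05331737]
top yellow [ 559.4 -241.2] 258.6 603.1 ang 47.3
top yled [ 569.6 -224.5] 210.5 596.6 ang 46.9
top pink [ 568.6 -148.7] 196.0 453.2 ang 18.1
top teal [ 575.9 -169.6] 193.9 498.7 ang 18.4
top topbars [ 557.3 -244.1] 305.9 605.3 ang 47.0
top all_ [ 559.9 -244.2] 304.2 612.2 ang 46.0
top board pink [534.3 350.1] 240.5 172.4 ang 14.3
top board teal [561.4  61.3] 237.8 166.6 ang 3.5
top fin0.012 [436.4 324.4] 32.5 11.5 ang 16.1
[0.43719542 0.32360282 0.05103464]
top fin0.045 [436.4 324.4] 32.4 11.5 ang 16.6
[0.43688633 0.32412404 0.05289654]
top fin0.049 [436.4 324.4] 32.4 11.5 ang 16.6
[0.43705209 0.32447399 0.05357669]
```

Run:
```python
from h import *
from scipy.optimize import minimize
for n in('scene','top'):
    z=np.load(f'pics/{n}0.npz'); im,dp=z['im'],z['dp']; dp=cv2.medianBlur(dp,3); W=world(n,dp); hsv=cv2.cvtColor(im,cv2.COLOR_RGB2HSV)
    h,s,v=[hsv[...,i].astype(int) for i in range(3)]; X,Y,Z=[W[...,i] for i in range(3)]
    rk=(dp>0)&(X>.48)&(X<.83)&(Y<-.14)&(Y>-.48)
    pm=(h>160)&(h<176)&(s>150)&(v>60); ym=(h>19)&(h<29)&(s>170)
    for k,m in dict(yellow=ym&(abs(Z-.2)<.015),ystop=ym&(Z>.202)&(Z<.216),pink=pm&(abs(Z-.142)<.012),pled=pm&(abs(Z-.138)<.004),top=(Z>.22)&(Z<.24),teal=(h>70)&(h<90)&(s>150)&(abs(Z-.04)<.02)).items():
        m=(m&rk).astype(np.uint8); c,l,st,_=cv2.connectedComponentsWithStats(m)
        keep=np.isin(l,[i for i in range(1,c) if st[i,4]>30]); p=W[keep]
        (cc,(w,hh),a)=cv2.minAreaRect((p[:,:2]*1000).astype(np.float32)); print(n,k,len(p),np.round(cc,1),round(w,1),round(hh,1),'ang',round(a,1),'z',np.median(p[:,2]).round(4))
        # extents in frame rotated: u = into rack
        for th in (-42,-43,-44,-45):
            t=np.radians(th); u=p[:,0]*np.cos(t)+p[:,1]*np.sin(t); w_=-p[:,0]*np.sin(t)+p[:,1]*np.cos(t)
            print('  ',th,np.percentile(u*1000,[.5,99.5]).round(1),np.percentile(w_*1000,[.5,99.5]).round(1), end='')
        print()
```

```text
scene yellow 4281 [ 660.8 -313.4] 236.0 168.6 ang 46.1 z 0.1953
   -42 [615.9 785.7] [103.5 327. ]   -43 [613.6 780.4] [115.8 338.7]   -44 [610.2 775.6] [127.7 350.6]   -45 [606.3 771.8] [139.4 362.9]
scene ystop 687 [ 671.5 -372.3] 272.1 129.7 ang 8.9 z 0.2073
   -42 [615.7 786.8] [101.6 317. ]   -43 [613.7 781.7] [114.5 330.7]   -44 [611.6 776.5] [126.1 344.2]   -45 [609.2 773.7] [137.2 357.7]
scene pink 3517 [ 666.4 -307.7] 219.2 165.2 ang 45.9 z 0.1386
   -42 [617.7 779. ] [108.6 327.2]   -43 [615.  776.2] [121.4 338.9]   -44 [612.4 773.1] [133.4 350.8]   -45 [609.2 769.7] [145.  362.8]
scene pled 2918 [ 666.  -307.2] 219.0 164.8 ang 46.2 z 0.1385
   -42 [617.2 775. ] [108.5 327. ]   -43 [614.8 772.2] [121.3 338.8]   -44 [612.  769.4] [133.4 350.7]   -45 [609.2 766.5] [144.8 362.8]
scene top 1973 [ 660.9 -306.5] 262.7 157.8 ang 46.4 z 0.2268
   -42 [616.7 777.1] [ 84.  346.3]   -43 [614.8 771.2] [ 96.7 357.7]   -44 [610.5 765.9] [109.  369.6]   -45 [604.2 763.4] [120.8 382.3]
scene teal 1737 [ 721.4 -250.7] 60.2 133.3 ang 46.2 z 0.039
   -42 [638.  766.5] [266.8 327.2]   -43 [632
[... 566 characters left out ...]
106.3 326. ]   -43 [611.1 769.1] [117.  336.8]   -44 [608.  765.9] [127.7 347.5]   -45 [602.  762.6] [138.4 358. ]
top pled 391 [ 660.  -306.2] 219.3 158.4 ang 46.2 z 0.138
   -42 [613.3 769.9] [110.5 322.9]   -43 [611.2 767. ] [121.3 333.7]   -44 [608.  763.8] [132.  344.3]   -45 [602.  760.4] [142.6 354.9]
top top 1301 [ 661.1 -307.2] 260.6 160.5 ang 46.2 z 0.2264
   -42 [613.8 774.3] [ 83.9 345.9]   -43 [611.9 770. ] [ 96.9 357.2]   -44 [609.  766.6] [108.6 368.3]   -45 [602.8 764.3] [119.7 381.3]
top teal 532 [ 662.2 -308.8] 216.6 161.8 ang 46.4 z 0.038
   -42 [615.7 775.3] [107.6 323.5]   -43 [613.3 772.4] [118.5 334.5]   -44 [609.7 769.3] [129.4 345.3]   -45 [604.4 765.9] [140.2 356. ]
```

Request:
jog_arm(
  deltas=[
    [0,0,-0.1065,0,0,0,1],
    [0,0,-0.1065,0,0,0,1],
    [0,0,-0.1065,0,0,0,1],
    [0,0,-0.1065,0,0,0,1],
    [0,0,-0.1065,0,0,0,1],
    [0,0,-0.1065,0,0,0,1],
    [0,0,0,-1.3,-3,0,1],
    [0,0,0,-1.3,-3,0,1],
    [0,0,0,-1.3,-3,0,1],
    [0,0,0,-1.3,-3,0,1],
    [0,0,0,-1.3,-3,0,1],
    [0,0,0,0,0,0,1],
  ],
  grip_force=90,
)

```text
t: 1.1
tool_pos: [0.34, 0.4452, 0.2527]
tool_rot: [-0.383, 3.118, -0.004]
contact_force: [0.2, -0.5, 0.7]
opening: 0.0855
```

```bash
cat >> h.py <<'E'
from scipy.spatial.transform import Rotation as Ro
def goal(p,yaw,dip=0.):
    """tool-frame turn (rad) and shift (cm) to TCP p with board yaw (deg); dip>0 lowers the board's +x edge"""
    o=ctrl.get_obs(); R=Ro.from_rotvec(o['tool_rot'])
    x=np.radians(yaw); bx=np.array([np.cos(x),np.sin(x),0]); T=Ro.from_matrix(np.c_[-bx,np.cross([0,0,-1.],-bx),[0,0,-1.]])
    G=Ro.from_rotvec(np.cross([0,0,1.],bx)*np.radians(dip))*T
    sh=np.array(p)-o['tool_pos']
    print('t',round(o['t'],2),'pos',np.round(o['tool_pos'],4),'F',np.round(o['contact_force'],1),'M',np.round(o['wrist_torque'],2),'open',round(o['opening'],4),'q',np.round(o['q'],2))
    print('turn',(R.inv()*G).as_rotvec().round(4),'shift now-axes',(R.inv().apply(sh)*100).round(2),'goal-axes',(G.inv().apply(sh)*100).round(2))
E
python3 -c "
from h import *
goal([.4373,.3257,.12],14.3)"
```

```text
t 1.1 pos [0.34   0.4452 0.2527] F [ 0.2 -0.5  0.7] M [-0.04 -0.02 -0.06] open 0.0855 q [ 0.79 -0.1   1.76 -0.    1.48 -1.03]
turn [-0.0025  0.0002 -0.0053] shift now-axes [ -6.55 -13.91  13.31] goal-axes [ -6.47 -13.98  13.27]
```

Request:
jog_arm(
  deltas=[
    [0,0,-0.005,-1.31,-2.79,0,1],
    [0,0,0,-1.3,-2.79,0,1],
    [0,0,0,-1.3,-2.79,0,1],
    [0,0,0,-1.3,-2.79,2.7,1],
    [0,0,0,-1.29,-2.79,3,1],
    [0,0,0,0,0,3.5,1],
    [0,0,0,0,0,3.5,1],
    [0,0,0,0,0,3,1],
    [0,0,0,0,0,0,1],
  ],
)

```text
t: 1.85
tool_pos: [0.4299, 0.328, 0.0893]
tool_rot: [0.396, -3.103, 0.008]
contact_force: [-0.6, -0.7, -1.1]
opening: 0.0854
```

```bash
python3 -c "
from h import *
snap('scene','s1')
goal([.4373,.3257,.034],14.3)
i=cv2.imread('pics/s1.png')[130:340,340:520]
cv2.imwrite('pics/s1c.png',cv2.resize(i,None,fx=2.5,fy=2.5))"
```

```text
t 1.9 pos [0.4318 0.3293 0.093 ] F [-0.4 -0.   0.7] M [ 0.04 -0.   -0.03] open 0.0855 q [ 0.51  0.02  1.93  0.    1.2  -1.31]
turn [-0.0022 -0.009   0.0046] shift now-axes [-0.5  -0.47  5.9 ] goal-axes [-0.45 -0.48  5.9 ]
```

View pics/s1c.png

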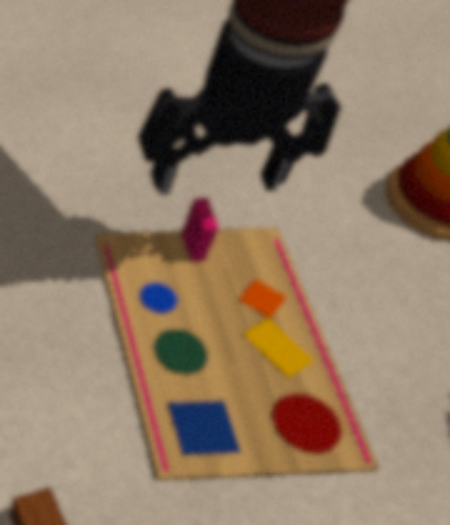

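The fingers straddle the fin, which is at about (200,228) in the crop. The arm was still settling, so I'll descend partway and measure again.

Request:
jog_arm(
  deltas=[
    [0,0,0,0,0,1.5,1],
    [0,0,0,0,0,1,1],
    [0,0,0,0,0,0,1],
    [0,0,0,0,0,0,1],
    [0,0,0,0,0,0,1],
  ],
)

```text
t: 2.32
tool_pos: [0.4355, 0.3313, 0.0738]
tool_rot: [-0.398, 3.114, 0.001]
contact_force: [0.9, -0.2, -0.2]
opening: 0.0853
```

```bash
python3 -c "
from h import *
goal([.4373,.3257,.034],14.3)"
```

```text
t 2.32 pos [0.4355 0.3313 0.0738] F [ 0.9 -0.2 -0.2] M [-0.02 -0.06  0.05] open 0.0853 q [ 0.51  0.05  1.93 -0.    1.16 -1.31]
turn [0.0006 0.0022 0.0049] shift now-axes [-0.02 -0.59  3.98] goal-axes [-0.04 -0.59  3.98]
```

Request:
jog_arm(
  deltas=[
    [0,0,0.005,0,-0.6,1,1],
    [0,0,0,0,0,1,1],
    [0,0,0,0,0,1,1],
    [0,0,0,0,0,0.95,1],
    [0,0,0,0,0,0,1],
    [0,0,0,0,0,0,1],
  ],
)

```text
t: 2.82
tool_pos: [0.4354, 0.3244, 0.0312]
tool_rot: [0.39, -3.115, 0.002]
contact_force: [0.5, -0.3, 0.9]
opening: 0.0853
```

```bash
python3 -c "
from h import *
goal([.4373,.3257,.034],14.3)"
```

```text
t 2.82 pos [0.4354 0.3244 0.0312] F [ 0.5 -0.3  0.9] M [ 0.   -0.03  0.05] open 0.0853 q [ 0.5   0.11  1.95  0.    1.08 -1.32]
turn [-0.0007 -0.0028 -0.0004] shift now-axes [-0.22  0.08 -0.28] goal-axes [-0.22  0.08 -0.28]
```

Request:
jog_arm(
  deltas=[
    [0,0,0,-0.2,0.1,-0.3,1],
    [0,0,0,0,0,0,0.1],
    [0,0,0,0,0,0,0],
    [0,0,0,0,0,0,0],
    [0,0,0,0,0,0,0],
    [0,0,0,0,0,0,0],
    [0,0,0,0,0,0,0],
    [0,0,0,0,0,0,0],
    [0,0,0,0,0,0,0],
    [0,0,0,0,0,0,0],
  ],
  grip_force=100,
)

```text
t: 3.65
tool_pos: [0.4382, 0.3265, 0.036]
tool_rot: [-0.39, 3.117, 0.0]
contact_force: [-0.1, 0.4, 2.2]
opening: 0.0131
```

```bash
python3 -c "
from h import *
goal([.4373,.3257,.034],14.3)"
```

```text
t 3.65 pos [0.4382 0.3265 0.036 ] F [-0.1  0.4  2.2] M [0.05 0.07 0.05] open 0.0131 q [ 0.5   0.11  1.95  0.    1.09 -1.32]
turn [ 0.0002  0.0004 -0.0004] shift now-axes [ 0.1  -0.06  0.2 ] goal-axes [ 0.1  -0.06  0.2 ]
```

Request:
jog_arm(
  deltas=[
    [0,0,0,0,0,-0.5,0],
    [0,0,0,0,0,-1.2,0],
    [0,0,0,0,0,-1.5,0],
    [0,0,0,0,0,-1.7,0],
    [0,0,0,0,0,-2,0],
    [0,0,0,0,0,-2,0],
    [0,0,0,0,0,-2,0],
    [0,0,0,0,0,-2,0],
    [0,0,0,0,0,-1.7,0],
    [0,0,0,0,0,-1,0],
    [0,0,0,0,0,0,0],
    [0,0,0,0,0,0,0],
  ],
)

```text
t: 4.65
tool_pos: [0.438, 0.3264, 0.1921]
tool_rot: [-0.39, 3.117, 0.0]
contact_force: [-1.1, 0.4, -0.9]
opening: 0.0131
```

```bash
cat >> h.py <<'E'
def board(n,tag,yaw):
    """held board in tool frame: dip (deg) of +x edge and underside height below TCP at the fin"""
    im,dp=snap(n,tag); o=ctrl.get_obs(); W=world(n,cv2.medianBlur(dp,3)); p0=o['tool_pos']; x=np.radians(yaw)
    d=W-p0; a=d[...,0]*np.cos(x)+d[...,1]*np.sin(x); b=-d[...,0]*np.sin(x)+d[...,1]*np.cos(x)
    m=(dp>0)&(a>.05)&(a<.21)&(abs(b)<.07)&(abs(d[...,2]+.03)<.035)
    A=np.c_[a[m],b[m],np.ones(m.sum())]; z=d[...,2][m]
    k=np.ones(len(z),bool)
    for _ in range(5):
        c=np.linalg.lstsq(A[k],z[k],rcond=None)[0]; r=z-A@c; k=abs(r)<.004
    e=(dp>0)&(a>-.05)&(a<.26)&(abs(b)<.12)&(abs(d[...,2]-(c[0]*a+c[1]*b+c[2]))<.004)
    (cc,(w,h),an)=cv2.minAreaRect((np.c_[a[e],b[e]]*1000).astype(np.float32))
    print(n,k.sum(),'dip',np.degrees(-c[0]).round(2),'roll',np.degrees(c[1]).round(2),'top below TCP at fin',(c[2]*1000).round(1),'far edge z',(p0[2]+c[2]+.22*c[0]).round(4),'rect',np.round(cc,1),round(w),round(h),round(an,1))
E
python3 -c "
from h import *
goal([.4344,-.0888,.19],-43.8)
board('scene','s2',14.3); board('top','t2',14.3)"
```

```text
t 4.65 pos [0.438  0.3264 0.1921] F [-1.1  0.4 -0.9] M [-0.07  0.13  0.  ] open 0.0131 q [ 0.5  -0.09  1.86 -0.    1.37 -1.32]
turn [5.0000e-04 6.0000e-04 1.0136e+00] shift now-axes [ 10.58 -40.15   0.19] goal-axes [-28.48 -30.21   0.21]
scene 5848 dip -0.12 roll 0.12 top below TCP at fin -28.6 far edge z 0.1627 rect [100.3  -1.8] 242 172 0.0
top 4003 dip 0.03 roll -0.02 top below TCP at fin -29.7 far edge z 0.1604 rect [99.6 -1.4] 242 170 0.1
```

Request:
jog_arm(
  deltas=[
    [0,0,0.05,0,0,0,0],
    [0,0,0.1,0,0,0,0],
    [0,0,0.113,0,0,0,0],
    [0,0,0.113,0,0,0,0],
    [0,0,0.113,0,0,0,0],
    [0,0,0.113,0,0,0,0],
    [0,0,0.113,0,0,0,0],
    [0,0,0.113,0,0,0,0],
    [0,0,0.1,0,0,0,0],
    [0,0,0.07,0,0,0,0],
    [0,0,0.016,0,0,0,0],
    [0,0,0,0,0,0,0],
  ],
)

```text
t: 5.75
tool_pos: [0.4373, 0.326, 0.1902]
tool_rot: [-1.17, -2.914, 0.003]
contact_force: [-0.1, -0.6, -1.6]
opening: 0.0127
```

Request:
jog_arm(
  deltas=[
    [0,0,0,-0.85,-0.9,0,0],
    [0,0,0,-1.7,-1.8,0,0],
    [0,0,0,-2.2,-2.4,0,0],
    [0,0,0,-2.4,-2.6,0,0],
    [0,0,0,-2.4,-2.6,0,0],
    [0,0,0,-2.4,-2.6,0,0],
    [0,0,0,-2.4,-2.6,0,0],
    [0,0,0,-2.4,-2.6,0,0],
    [0,0,0,-2.4,-2.6,0,0],
    [0,0,0,-2,-2.2,0,0],
    [0,0,0,-1,-1,0,0],
    [0,0,0,0,0,0,0],
  ],
)

```text
t: 6.75
tool_pos: [0.4317, -0.0024, 0.1914]
tool_rot: [1.177, 2.913, -0.002]
contact_force: [-0.1, 0.0, -0.4]
opening: 0.0129
```

```bash
python3 -c "
from h import *
goal([.4344,-.0888,.186],-43.8)"
```

```text
t 6.75 pos [ 0.4317 -0.0024  0.1914] F [-0.1  0.  -0.4] M [0.08 0.06 0.01] open 0.0129 q [-0.18 -0.4   2.11 -0.    1.43 -0.98]
turn [-0.0011  0.0005 -0.0039] shift now-axes [-6.2  -6.03  0.55] goal-axes [-6.18 -6.05  0.54]
```

Request:
jog_arm(
  deltas=[
    [0,0,-0.004,-1,-1,0.1,0],
    [0,0,0,-1.5,-1.5,0.1,0],
    [0,0,0,-1.5,-1.5,0.1,0],
    [0,0,0,-1.3,-1.3,0.1,0],
    [0,0,0,-0.9,-0.75,0.1,0],
    [0,0,0,0,0,0,0],
    [0,0,0,0,0,0,0],
    [0,0,0,0,0,0,0],
  ],
)

```text
t: 7.42
tool_pos: [0.4353, -0.0852, 0.1865]
tool_rot: [-1.165, -2.917, -0.001]
contact_force: [0.8, 0.6, -1.2]
opening: 0.0127
```

```bash
python3 -c "
from h import *
goal([.4344,-.0888,.186],-43.8)
board('scene','s3',-43.8); board('top','t3',-43.8)"
```

```text
t 7.42 pos [ 0.4353 -0.0852  0.1865] F [ 0.8  0.6 -1.2] M [0.04 0.1  0.  ] open 0.0127 q [-0.36 -0.36  2.09  0.    1.41 -1.17]
turn [ 0.0002 -0.0008  0.0045] shift now-axes [-0.18 -0.32  0.05] goal-axes [-0.18 -0.32  0.05]
scene 3759 dip -0.02 roll -0.01 top below TCP at fin -29.8 far edge z 0.1569 rect [102.4  -1.3] 242 173 0.6
top 3466 dip 0.02 roll -0.01 top below TCP at fin -30.2 far edge z 0.1564 rect [110.7  -3.7] 262 238 1.6
```

View pics/s3.png

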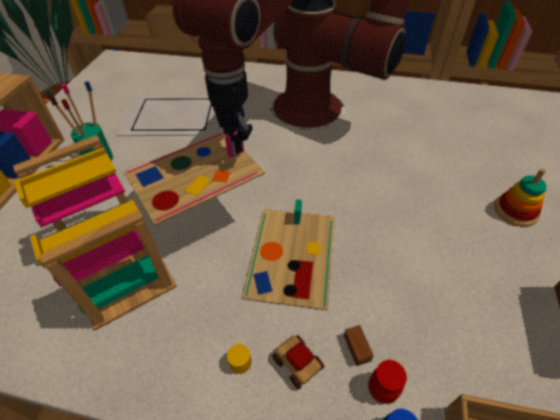

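The board is held level, facing the rack's front. Its leading edge is at about (125,165)–(162,217), and the teal board is undisturbed. Sliding in now.

Request:
jog_arm(
  deltas=[
    [0,0,0.004,-0.5,-0.2,0,0],
    [0,0,0,-1,0,0,0],
    [0,0,0,-1.5,0,0,0],
    [0,0,0,-1.5,0,0,0],
    [0,0,0,-1.5,0,0,0],
    [0,0,0,-1.5,0,0,0],
    [0,0,0,-1.5,0,0,0],
    [0,0,0,-1,0,0,0],
    [0,0,0,0,0,0,0],
    [0,0,0,0,0,0,0],
  ],
)

```text
t: 8.35
tool_pos: [0.5064, -0.1569, 0.1865]
tool_rot: [-1.172, -2.914, -0.0]
contact_force: [0.6, 0.4, -1.9]
opening: 0.0127
```

```bash
python3 -c "
from h import *
# fin target (561.4,-210.6) + 1.3mm board +y
goal([.5623,-.2097,.176],-43.8)
board('top','t4',-43.8)"
```

```text
t 8.35 pos [ 0.5064 -0.1569  0.1865] F [ 0.6  0.4 -1.9] M [-0.02  0.04 -0.04] open 0.0127 q [-0.44 -0.12  1.9   0.    1.37 -1.25]
turn [-0.0002 -0.0009 -0.0006] shift now-axes [-7.69  0.06  1.04] goal-axes [-7.69  0.06  1.05]
top 1940 dip -0.03 roll -0.01 top below TCP at fin -30.1 far edge z 0.1564 rect [100.7   0.2] 244 236 0.4
```

Request:
jog_arm(
  deltas=[
    [0,0,0,-0.5,0.05,0,0],
    [0,0,0,-1,0,0,0],
    [0,0,0,-1.2,0,0,0],
    [0,0,0,-1.2,0,0,0],
    [0,0,0,-1.2,0,0,0],
    [0,0,0,-0.9,0,0,0],
    [0,0,0,0,0,0.3,0],
    [0,0,0,0,0,0.3,0],
    [0,0,0,0,0,0.2,0],
    [0,0,0,0,0,0,0],
    [0,0,0,0,0,0,0],
  ],
)

```text
t: 9.32
tool_pos: [0.5494, -0.1974, 0.1782]
tool_rot: [-1.171, -2.914, -0.0]
contact_force: [-0.3, -0.2, -1.0]
opening: 0.0127
```

```bash
python3 -c "
from h import *
goal([.5623,-.2097,.1755],-43.8)
board('top','t5',-43.8); snap('scene','s5')
a=cv2.imread('pics/s5.png')[100:330,0:280]; b=cv2.imread('pics/t5.png')[60:290,320:540]
cv2.imwrite('pics/v5.png',cv2.resize(np.hstack([a,b]),None,fx=1.6,fy=1.6,interpolation=cv2.INTER_CUBIC))"
```

```text
t 9.32 pos [ 0.5494 -0.1974  0.1782] F [-0.3 -0.2 -1. ] M [ 0.06  0.06 -0.02] open 0.0127 q [-0.47  0.01  1.78  0.    1.35 -1.28]
turn [-0.0002 -0.0009  0.    ] shift now-axes [-1.79  0.01  0.27] goal-axes [-1.79  0.01  0.27]
top 1327 dip -0.0 roll -0.07 top below TCP at fin -30.3 far edge z 0.1483 rect [100.   22.2] 262 197 10.0
```

View pics/v5.png

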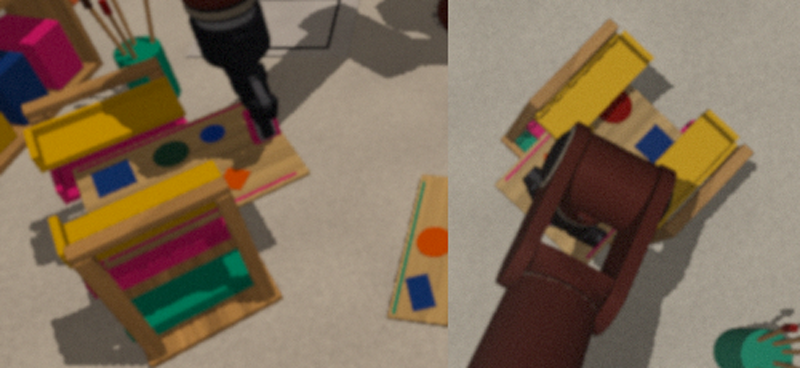

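The board lies between the pink and yellow rails, with about 18 mm of travel left.

Request:
jog_arm(
  deltas=[
    [0,0,0,-0.4,0,0,0],
    [0,0,0,-0.5,0,0,0],
    [0,0,0,-0.3,0,0,0],
    [0,0,0,0,0,0.15,0],
    [0,0,0,0,0,0.1,0],
    [0,0,0,0,0,0,0],
    [0,0,0,0,0,0,0],
  ],
)

```text
t: 10.0
tool_pos: [0.5583, -0.2061, 0.1759]
tool_rot: [-1.172, -2.914, -0.0]
contact_force: [0.4, -0.2, -1.2]
opening: 0.0126
```

Request:
jog_arm(
  deltas=[
    [0,0,0,0,0,0.1,0],
    [0,0,0,0,0,0,0],
    [0,0,0,0,0,0,0],
  ],
)

```text
t: 10.25
tool_pos: [0.5584, -0.2061, 0.1751]
tool_rot: [-1.172, -2.915, -0.0]
contact_force: [0.1, 0.2, -0.4]
opening: 0.0128
```

```bash
python3 -c "
from h import *
goal([.5623,-.2097,.1755],-43.8)"
```

```text
t 10.25 pos [ 0.5584 -0.2061  0.1751] F [ 0.1  0.2 -0.4] M [0.11 0.07 0.01] open 0.0128 q [-0.48  0.04  1.76 -0.    1.34 -1.28]
turn [-0.     -0.0001 -0.0003] shift now-axes [-0.53  0.01 -0.04] goal-axes [-0.53  0.01 -0.04]
```

Request:
jog_arm(
  deltas=[
    [0,0,0,0,0,0.1,0],
    [0,0,0,0,0,0,0],
    [0,0,0,0,0,0,0],
  ],
)

```text
t: 10.5
tool_pos: [0.5587, -0.2062, 0.1744]
tool_rot: [1.172, 2.914, -0.0]
contact_force: [0.1, 0.4, 0.8]
opening: 0.0131
```

Request:
jog_arm(
  deltas=[
    [0,0,0,0,0,0.1,0],
    [0,0,0,0,0,0,0],
    [0,0,0,0,0,0,0],
  ],
)

```text
t: 10.75
tool_pos: [0.5588, -0.2063, 0.1742]
tool_rot: [1.172, 2.914, -0.0]
contact_force: [-2.8, 2.2, 5.1]
opening: 0.0127
```

The board has touched the rails. Pushing in against the stops.

Request:
jog_arm(
  deltas=[
    [0,0,0,-0.15,0,0,0],
    [0,0,0,-0.1,0,0,0],
    [0,0,0,0,0,0,0],
    [0,0,0,0,0,0,0],
  ],
)

```text
t: 11.08
tool_pos: [0.5596, -0.207, 0.1743]
tool_rot: [-1.171, -2.912, -0.002]
contact_force: [-9.2, 5.4, 8.7]
opening: 0.0128
```

Request:
jog_arm(
  deltas=[
    [0,0,0,-0.1,0,0,0],
    [0,0,0,-0.1,0,0,0],
    [0,0,0,0,0,0,0],
    [0,0,0,0,0,0,0],
  ],
)

```text
t: 11.42
tool_pos: [0.5596, -0.207, 0.1742]
tool_rot: [-1.168, -2.908, -0.004]
contact_force: [-16.9, 11.8, 14.1]
opening: 0.013
```

Run:
```python
from h import *
t=np.radians(-43.8)
for n,tag in(('scene','s6'),('top','t6')):
    im,dp=snap(n,tag); W=world(n,cv2.medianBlur(dp,3)); X,Y,Z=[W[...,i] for i in range(3)]
    u=(X*np.cos(t)+Y*np.sin(t))*1000; w=(-X*np.sin(t)+Y*np.cos(t))*1000-236.5
    m=(dp>0)&(Z>.134)&(Z<.15)&(abs(w)<48)&(u>560)&(u<800)
    hsv=cv2.cvtColor(im,cv2.COLOR_RGB2HSV); h,s=hsv[...,0].astype(int),hsv[...,1]
    for lo in range(-45,45,15):
        q=m&(w>=lo)&(w<lo+15)
        if q.sum()>20: print(n,lo,q.sum(),'far edge u',np.sort(u[q])[-6:].round(1),'z',np.median(Z[q]).round(4))
    st=(dp>0)&(h>160)&(h<177)&(s>140)&(Z>.144)&(Z<.16)&(u>740)&(u<800)
    for side in(-1,1):
        q=st&(w*side>45)&(abs(w)<104)
        if q.sum()>5: print(n,'stop side',side,q.sum(),'u',np.percentile(u[q],[5,50,95]).round(1),'z',Z[q].max().round(3),'w',np.percentile(w[q],[5,95]).round(0))
print('board face cam-known 120+100 ahead of TCP'); goal([.5623,-.2097,.1755],-43.8)
a=cv2.imread('pics/s6.png')[130:300,20:190]; b=cv2.imread('pics/t6.png')[70:240,360:530]
cv2.imwrite('pics/v6.png',cv2.resize(np.hstack([a,b]),None,fx=2.3,fy=2.3,interpolation=cv2.INTER_CUBIC))
```

```text
scene -45 578 far edge u [767.6 768.2 768.7 768.9 769.3 769.6] z 0.1454
scene -30 616 far edge u [767.6 768.2 768.3 768.8 768.9 769.5] z 0.1449
scene -15 438 far edge u [766.9 767.7 768.1 768.7 769.3 771.2] z 0.1446
scene 0 132 far edge u [604.8 604.9 605.6 605.7 606.4 606.4] z 0.1445
scene 15 131 far edge u [604.5 604.7 605.2 605.4 605.9 606.2] z 0.1445
scene 30 128 far edge u [603.1 603.3 603.5 604.  604.2 605. ] z 0.1446
scene stop side -1 86 u [769.3 771.9 775.6] z 0.155 w [-86. -49.]
scene stop side 1 13 u [742.5 747.  762.5] z 0.152 w [ 78. 104.]
top -45 159 far edge u [766.6 767.8 767.9 767.9 767.9 768.2] z 0.1453
top -30 183 far edge u [767.3 767.3 767.6 768.9 769.1 769.7] z 0.1449
top -15 184 far edge u [766.7 766.8 768.7 768.9 769.  769. ] z 0.1443
top 0 207 far edge u [766.  766.  767.6 767.6 767.8 768.6] z 0.1446
top 15 212 far edge u [766.1 767.4 767.6 767.7 768.3 769.2] z 0.1447
top 30 217 far edge u [767.3 767.6 769.1 769.1 769.1 769.2] z 0.1452
board face cam-known 120+100 ahead of TCP
t 11.52 pos [ 0.5596 -0.207   0.1743] F [-16.4  10.7  13.9] M [ 1.18  1.57 -0.02] open 0.0129 q [-0.48  0.05  1.75  0.    1.35 -1.29]
turn [-0.0009 -0.0082  0.0003] shift now-axes [-0.38 -0.01 -0.13] goal-axes [-0.38 -0.01 -0.12]
```

View pics/v6.png

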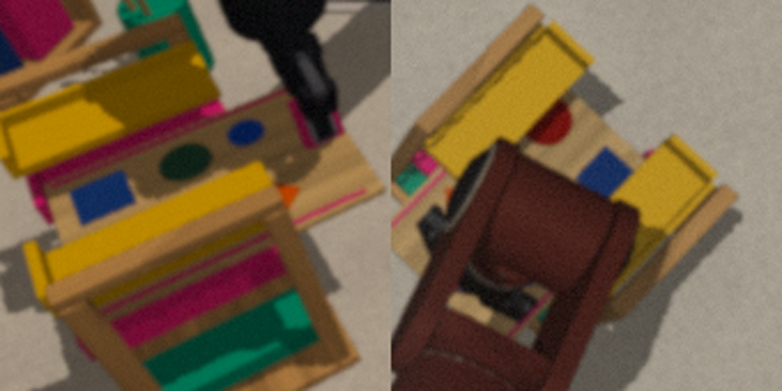

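The board's far edge lies square at u≈769 mm, level with the stop faces (about 769). A push of about 20 N didn't move it further, so it is on the stops. I'll relax the push and release.

Request:
jog_arm(
  deltas=[
    [0,0,0,0.15,0,-0.1,0],
    [0,0,0,0.05,0,-0.05,0],
    [0,0,0,0,0,0,0],
    [0,0,0,0,0,0,0],
  ],
  grip_force=40,
)

```text
t: 11.85
tool_pos: [0.5596, -0.2071, 0.1744]
tool_rot: [-1.171, -2.912, -0.001]
contact_force: [-4.6, 4.7, 3.5]
opening: 0.0127
```

Request:
jog_arm(
  deltas=[
    [0,0,0,0,0,0,0.2],
    [0,0,0,0,0,0,0.3],
    [0,0,0,0,0,0,0.5],
    [0,0,0,0,0,0,0.7],
    [0,0,0,0,0,0,0.9],
    [0,0,0,0,0,0,0.9],
    [0,0,0,0,0,0,0.9],
    [0,0,0,0,0,0,0.9],
  ],
)

```text
t: 12.52
tool_pos: [0.5604, -0.208, 0.1747]
tool_rot: [1.172, 2.915, -0.0]
contact_force: [-0.1, 0.3, 1.1]
opening: 0.0765
```

```bash
python3 -c "
from h import *
goal([.5596,-.207,.25],-43.8)"
```

```text
t 12.52 pos [ 0.5604 -0.208   0.1747] F [-0.1  0.3  1.1] M [-0.   -0.03 -0.07] open 0.0765 q [-0.48  0.05  1.75 -0.    1.34 -1.29]
turn [ 0.      0.0001 -0.0004] shift now-axes [ 0.12  0.02 -7.53] goal-axes [ 0.12  0.02 -7.53]
```

Request:
jog_arm(
  deltas=[
    [0,0,0,0,0,-0.5,0.9],
    [0,0,0,0,0,-1.2,0.9],
    [0,0,0,0,0,-2,0.9],
    [0,0,0,0,0,-2,0.9],
    [0,0,0,0,0,-1.8,0.9],
    [0,0,0,2,0,-1,0.9],
    [0,0,0,3,0,0,0.9],
    [0,0,0,3,0,0,0.9],
    [0,0,0,3,0,0,0.9],
    [0,0,0,3,0,0,0.9],
    [0,0,0,1,0,0,0.9],
    [0,0,0,0,0,0,0.9],
  ],
)

```text
t: 13.52
tool_pos: [0.4514, -0.103, 0.2611]
tool_rot: [1.169, 2.913, 0.0]
contact_force: [-0.2, 0.0, 0.3]
opening: 0.077
```

Run:
```python
from h import *
t=np.radians(-43.8); im4=[]
for n,tag in(('scene','s7'),('top','t7')):
    im,dp=snap(n,tag); W=world(n,cv2.medianBlur(dp,3)); X,Y,Z=[W[...,i] for i in range(3)]
    u=(X*np.cos(t)+Y*np.sin(t))*1000-689; w=(-X*np.sin(t)+Y*np.cos(t))*1000-236.5
    hsv=cv2.cvtColor(im,cv2.COLOR_RGB2HSV); h,s=hsv[...,0].astype(int),hsv[...,1]
    m=(dp>0)&(Z>.140)&(Z<.150)&(abs(w)<48)&(u>-170)&(u<95)
    c=np.linalg.lstsq(np.c_[u[m],w[m],np.ones(m.sum())],Z[m]*1000,rcond=None)[0]
    print(n,'slope deg x,y',np.degrees(c[:2]).round(2),'top z',c[2].round(1),'u range',np.percentile(u[m],[.5,99.5]).round(1))
    o=(dp>0)&(Z>.140)&(Z<.150)&(u<-90)&(u>-175)&(abs(w)<110); print('  front part w',np.percentile(w[o],[.5,99.5]).round(1))
    for lo in(-45,-15,15,30):
        q=m&(w>=lo)&(w<lo+15); print('  far u at w',lo,np.sort(u[q])[-6].round(1))
    f=(dp>0)&(h>160)&(h<177)&(s>140)&(Z>.186)&(Z<.2)&(abs(u+140)<40)&(abs(w)<40)
    if f.sum(): print('  fin top u,w',np.median(u[f]).round(1),np.median(w[f]).round(1))
a=cv2.imread('pics/s7.png')[110:320,10:300]; b=cv2.imread('pics/t7.png')[60:270,330:530]
cv2.imwrite('pics/v7.png',cv2.resize(np.hstack([a,b]),None,fx=1.6,fy=1.6,interpolation=cv2.INTER_CUBIC))
```

```text
scene slope deg x,y [-0.04 -0.43] top z 144.7 u range [-158.2   79.3]
  front part w [-84.2  85. ]
  far u at w -45 78.8
  far u at w -15 78.0
  far u at w 15 -84.7
  far u at w 30 -85.7
  fin top u,w -138.6 3.7
top slope deg x,y [ 0.09 -0.07] top z 144.4 u range [-160.    78.5]
  front part w [-84.6  83.4]
  far u at w -45 77.4
  far u at w -15 77.9
  far u at w 15 77.3
  far u at w 30 77.9
  fin top u,w -141.8 -0.8
```

View pics/v7.png

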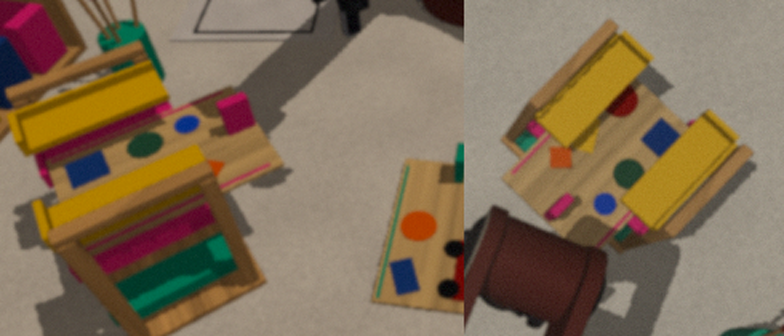

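The released board sits level on the pink rails with its fin outward, at about (236,113) in the left crop. The teal board is undisturbed and the gripper is clear, so I'm handing in.

```bash
python3 -c "
from h import *
print(ctrl.finish_job())"
```

```text
the job is handed in; nothing more can be done
None
```

The pink puzzle is in the rack on the pink rails, handle outwards, pushed in to the back stops and released. I handed the job in at about 13.6 s, with the gripper backed away and touching nothing.

- **Seating:** The last push, about 20 N, moved the board no further. Its far edge lies square, within about 1 mm of where I measured the stop faces.
- **Position after release:** The far edge did not move when I let go. The board is centred on the rails to about 1 mm. The handle's top read 139 to 142 mm in front of the rail origin, where 140 is expected.
- **Flatness:** The board's top is at 144.5 mm, which matches the rails' 138 mm plus its 6 mm thickness. Its slope is at most 0.1° by the top camera. The scene camera reads 0.4° of sideways tilt, probably because it sees only part of the board.
- **Disagreement:** The board stopped about 4–5 mm short of where my first camera estimate put the rails. The images taken at contact showed it at the stops, so I trusted those and the push.
- **Teal puzzle:** In the last images it lies as it did before. I checked this by eye and did not measure it again.

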